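Shut and latch the gate of the plywood offcut bin

TASK

The front gate of the plywood offcut bin stands open. Raise the wooden latch bar on top of it by its thumb tab, swing the gate shut with the bar passing over the low nose of the steel keeper, and let the bar drop fully down into the keeper's slot so that the gate stays latched when you let go. Be gentle with the keeper (feel for its wall rather than ramming it), and leave the glue, screwdriver and offcut on the bench where they are.

Things in the scene. Friction and masses are not known exactly. Their poses are not given: they have to be found in the camera images.
- bin: Open-topped plywood offcut bin, fixed to the bench, about 260 deep x 350 wide x 150 high (posts and gate top at 150). Origin under its centre; x points from its front (gate) inward, away from the robot, y to the hinge side, z up. Its yaw varies. The gate's shut plane is x = -110, the hinge line y = +130 in this frame.
- gate (a joint): Swing of the plywood gate (246 wide, 18 thick). 0: square shut; grows (rad) as the free edge swings out to bin -x; limits -0.07, 1.0. Stays where left, light friction; but below about 0.04 a rubber bumper pushes it out again (1 to 6 N at the thumb tab where it latches). Latched it reads within 0.045 of 0, depending on where the keeper's jaw is set.
- gate_hinge (a point): Point on the gate's upright hinge line, 174 above the bench (level with the bar's pivot). Axes are the gate's: x square to the gate, -y along the gate from the hinge to the free edge, z up.
- latch_bar (a joint): Lift of the latch bar about its level pivot pin, square to the gate. 0: level, on its wooden stop; grows (rad) as the far end rises; upper stop 0.30. Falls back by its own weight (0.1 kg). It takes 0.12 to clear the keeper's nose; even at 0.30 it still meets the keeper's wall.
- bar_pivot (a point): Centre of the bar at its pivot pin, on the gate 70 from the hinge line, 174 above the bench. The bar is plywood, 14 thick (square to the gate), 24 high, running from 20 behind the pivot to 230 beyond it, past the gate's free edge; its underside, level, is at 162, 12 above the gate.
- thumb_tab (a point): Centre of the thumb tab, a plywood lug on the bar to lift it by: 36 long along the bar, 14 thick square to the gate, 186 to 215 above the bench when level. This point is 120 along the bar from the pivot (190 from the hinge line) and 26 above the bar's centre line (at 200, level). Axes as gate_hinge, tilting with the bar. Pinch it from above across its 14 mm.
- keeper: Steel keeper on the bin's -y post, 272 from the hinge line. Origin under the middle of its base plate (80 x 36 x 5), 150 above the bench, in the gate's shut plane; axes as the bin's. The jaw on it, 32 wide, has from -x to +x: a blunt nose 14 thick (top at 182, 20 above the level bar's underside), an 18 wide slot, a wall 12 thick (top at 230) that stops the raised bar.
- keeper_plate (a point): Top of the keeper's base plate at its middle. The jaw sits in slotted holes with its slot centred up to 9 mm either way along x from here (fixed in a run, not in this reading): feel for it. Push the raised bar against the wall gently (a touch of 3 to 8 N on top of the bumper's push; 20 N is too much), ease back 1 to 2 mm, lower it. Let go too soon, it can hang on the nose.
- glue_mid (a point): Middle of a white glue bottle, 56 wide, 150 tall; standing on the bench, leave alone.
- screwdriver_grip (a point): Handle of a screwdriver lying on the bench; leave alone.
- offcut_mid (a point): Middle of a plywood offcut block 90 x 50 x 36 lying on the bench; leave alone.

How it is judged:
By the outcome, as a careful person would: the job done as asked, in the order asked, and still so for the second after the job is handed in, with the robot touching nothing.
It also fails if it takes over 58 s, if anything falls off the work surface, if the arm or the gripper's body presses on something with over 40 N, if the wrist force passes 120 N, or if a joint passes its speed limit or range.

ROBOT

A 6-joint arm with a two-finger parallel gripper is mounted at the origin on the work surface. World frame = base frame: x ahead of the robot, y to its left, z up, the work surface at z = 0. Lengths are in m, angles in rad, forces in N, time in s.
With the tool pointing down it reaches from about 0.375 to 0.975 m from the base axis. Payload 3.8 kg.
Tool frame: the origin (TCP) lies midway between the tips of the shut fingers; the grasp point (between the pads) lies 19 mm behind it; z points along the fingers, y is the line along which they close (so a half turn about z gives the same grasp; the last joint's range is limited). The gripper opens to 85 mm and grips with 20 to 120 N. Pads are 22 mm wide; open, the fingers measure 114 mm over their backs; the gripper's body (76 mm by 85 mm) begins 54 mm behind the grasp point. The pads swing forward as they close: fully open they stand 13 mm farther back than shut.
Start: joints at [-1.167, 0.264, 1.604, -0, 1.274, -0.037], TCP at [0.288, -0.61, 0.231] pointing down, gripper open.
Joint ranges: [-2.63, 2.63], [-0.94, 2.18], [0.31, 2.57], [-1.31, 4.45], [0, 2.66], [-2.55, 2.55]. Speed limits (rad/s): [2.57, 2.57, 3.14, 3.14, 3.14, 3.14].

INTERFACE

Orientations are given as a rotation vector (axis times angle).
In Python, from workcell import bot gives the robot as it stands.
- The arm moves only by the tool jog_arm, never from a script. Its argument "motion" is a list of rows, each a list of 5 numbers: the opening, from -1 (shut) to 1 (fully open), then the shift along the tool's x, y, z in mm, then the turn about the tool's z in degrees. In form: [[claw, x, y, z, twist], ...]. A call has 1 to 10 rows; each row shifts and turns the commanded pose from where the row before left it, along the tool's axes as they then stand; what a row does not reach is not made up. A row lasts 1/12 s, in which the tool goes at most 41.7 mm and 7.16 degrees, less where a joint would pass 70% of its speed; a pose out of reach is approached as far as the arm can. A call with a gripper value outside its range is refused whole. The fingers move at their own pace and stop on an object; "force" is the grip in N (left out, the last holds). Time passes only in rows, so rows that do not move let the fingers close. It gives the time, the measured TCP pose, the force, the opening and the grip force at its end, in the units of the state.
- bot.read_state(): the state, without advancing time (a new reading comes with each control period).
- bot.read_camera(name): name is "side" or "top"; returns (picture, depth): 400x640x3 uint8, red, green, blue; 400x640 float32, m along the optical axis (not along the pixel's ray), 0 where there is no reading.
- bot.get_calibration(name): a dict with "vfov" (degrees; the focal length in pixels is half the picture's height over the tangent of half this angle, whatever the lens; pixels are square), "cx", "cy" (the principal point, pixels), "rvec" (rotation vector, rad) and "tvec" (3), from world to camera coordinates, as OpenCV has them. Camera axes: x right, y down, z forward; pixel columns grow to the right and rows downward; lengths in m; the calibration is good to about 2 mm. A picture is of the moment at which its call begins. get_calibration takes no time and is no camera call.
- bot.finish_job(): hands the job in; it is judged then, once.
The state is a dict: "time": time; "q": joint angles; "joint_vel": joint speeds; "joint_torque": joint torques, N m; "tool_pos": TCP position; "tcp_rot": TCP orientation; "wrist_force": force on the tool from outside, world axes, zero at the start; "torque": the same for the moment, N m; "width": opening from 0.0 (shut) to 1.0 (fully open); "grip_force": force on a finger pad.
Only numpy, scipy, OpenCV 4.12 (cv2) and the standard library are available. Lean on these libraries where they do the work, as an engineer would, in place of code of your own. Each camera call takes 0.05 s, during which the arm holds its last target. There are 200 camera calls.

## Working session

There is one attempt and no reset: what is moved stays moved. The work goes in short steps, Python scripts to look and compute and a tool call to move; the robot and the scene stay as the last step left them, time stands still between calls to the robot, and variables do not carry over. Pictures are saved under pics/ and viewed, at most 10 in all, crops included, and the job is handed in when it is done.

Besides the shell and the picture viewer there is one more tool, called by a JSON object that holds its "api" and its "payload", one argument or row to a line. jog_arm: Moves the arm, as the interface text tells. Its arguments: {"type":"object","properties":{"motion":{"type":"array"},"force":{"type":"number"}},"required":["motion"]}

```bash
mkdir -p pics; cat > h.py <<'E'
import numpy as np, cv2
from workcell import bot
def cam(name):
    im,d=bot.read_camera(name); np.savez(f'{name}.npz',im=im,d=d); return im,d
def pts(name,d):
    c=bot.get_calibration(name); f=d.shape[0]/2/np.tan(np.radians(c['vfov'])/2)
    v,u=np.mgrid[:d.shape[0],:d.shape[1]]
    P=np.stack([(u-c['cx'])/f*d,(v-c['cy'])/f*d,d],-1)
    R=cv2.Rodrigues(np.array(c['rvec'],float))[0]
    W=(P-np.array(c['tvec']).ravel())@R; W[d==0]=np.nan
    return W
E
python3 - <<'E'
from h import *
for n in('top','side'):
    im,d=cam(n); cv2.imwrite(f'pics/{n}0.png',im[...,::-1]); c=bot.get_calibration(n); print(n,c)
    np.save(f'{n}W.npy',pts(n,d))
print(bot.read_state())
E
```

```text
top {'vfov': 44.38529870434792, 'cx': 319.7700357756213, 'cy': 189.05470379656083, 'rvec': array([ 2.15219898, -2.17458973,  0.10277895]), 'tvec': array([0.00724263, 0.51062489, 1.3776088 ])}
side {'vfov': 50.74905242789287, 'cx': 319.2301176129825, 'cy': 201.30422280712352, 'rvec': array([ 0.21590481, -2.65793212,  1.51864638]), 'tvec': array([0.47010687, 0.15162613, 1.20316898])}
{'time': 0.1, 'q': array([-1.16690372e+00,  2.64676282e-01,  1.60527524e+00, -2.64189715e-05,
        1.27367858e+00, -3.68636139e-02]), 'joint_vel': array([ 0.00035712, -0.00055967, -0.00334846, -0.00145637, -0.00113906,
       -0.00032987]), 'joint_torque': array([ 9.00281284e-04, -5.16707253e+01, -3.68588841e+01, -6.75085630e-05,
        6.24021210e-03,  1.64065131e-05]), 'tool_pos': array([ 0.28771952, -0.60986623,  0.23006713]), 'tcp_rot': array([-3.06365980e+00, -6.86322744e-01,  6.22636499e-04]), 'wrist_force': array([0.06279012, 0.58879465, 0.21213998]), 'torque': array([-0.00127747, -0.00330381,  0.01566678]), 'grip_force': 0.0, 'width': 1.0008392754218145}
```

View pics/top0.png

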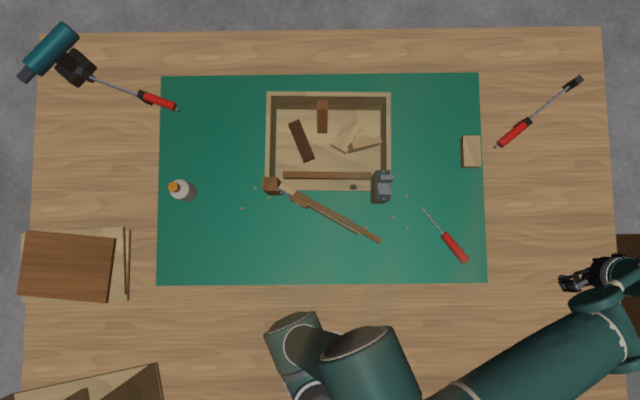

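View pics/side0.png

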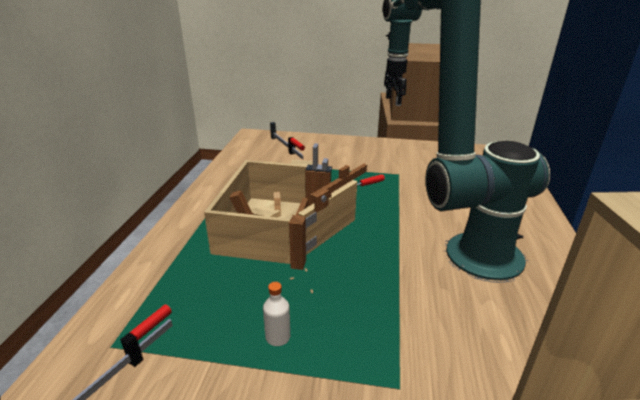

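The top view shows the open gate and bar running from the hinge post (270,184) to the bar's far end (380,241). The keeper is at (383,186). The bin is nearly square to the world, and the arm is at the lower right. The side view shows the same, with the tab midway along the bar.

```bash
python3 - <<'E'
from h import *
W=np.load('topW.npy'); im=np.load('top.npz')['im']
u0,v0,u1,v1=260,85,410,260
print('bench z',np.nanmedian(W[200:280,165:230,2]))
Z=W[v0:v1,u0:u1].reshape(-1,3)
def sel(lo,hi,box=None):
    m=(Z[:,2]>lo)&(Z[:,2]<hi)
    return Z[m]
b=W[180:250,275:390].reshape(-1,3); 
k=W[160:210,370:400].reshape(-1,3)
for lo,hi in((.215,.24),(.172,.19)):
    q=k[(k[:,2]>lo)&(k[:,2]<hi)]; print('keeper',lo,len(q),q.mean(0) if len(q) else '',cv2.minAreaRect(q[:,:2].astype(np.float32)*1000) if len(q)>3 else '')
bar=b[(b[:,2]>.178)&(b[:,2]<.194)]; bar=bar[(bar[:,0]<.545)|True]
print('bar',len(bar),cv2.minAreaRect(bar[:,:2].astype(np.float32)*1000))
tab=b[(b[:,2]>.203)&(b[:,2]<.222)]; print('tab',len(tab),tab.mean(0),cv2.minAreaRect(tab[:,:2].astype(np.float32)*1000))
top=Z[(Z[:,2]>.143)&(Z[:,2]<.157)]; print('rim',cv2.minAreaRect(top[:,:2].astype(np.float32)*1000))
big=cv2.resize(im[80:260,230:420],None,fx=4,fy=3.3,interpolation=cv2.INTER_CUBIC)
cv2.imwrite('pics/crop.png',cv2.resize(im[80:260,240:410],None,fx=3.3,fy=3.3,interpolation=cv2.INTER_CUBIC)[...,::-1])
np.set_printoptions(linewidth=200)
print(np.round(W[180:246:3,290:386:6,2]*1000).astype('int'))
E
```

```text
bench z 0.000593413495177151
keeper 0.215 82 [ 0.51647355 -0.1638676   0.22773201] ((516.6732788085938, -163.8916473388672), (32.89893341064453, 12.666199684143066), 89.20061492919922)
keeper 0.172 95 [ 0.49148156 -0.16208983  0.18116494] ((501.69708251953125, -162.77127075195312), (31.127582550048828, 44.210487365722656), 89.7016830444336)
bar 655 ((477.58795166015625, -65.38330078125), (254.4322967529297, 149.9304656982422), 64.2405014038086)
tab 95 [ 0.42633853 -0.06758746  0.21475792] ((464.2271728515625, -105.02690124511719), (34.7287483215332, 157.96421813964844), 44.48324203491211)
rim ((571.7754516601562, -16.891220092773438), (336.1014404296875, 378.34576416015625), 88.1772689819336)
[[ 13  16  11  10  15  13  14   8   8  14  12  12  10   9 127 219]
 [  8  13   9  10  11  14  10   7   7  12  15  14  13  14 126 154]
 [ 12  13   9  13   3   9  14  13  17  12  40  15  10  14 124 157]
 [149  12   6  14  12   9   9   8  10   5  39   8  12  13 123 179]
 [146 185  -2   5  -1   5   0  -2   3   6   2  -6   3   6 124 179]
 [136 186 188   4   3  -5   3   1   1   6  -4  -4   2   4 125 1
[... 376 characters left out ...]
  -1  -2   2  -1   1   1  -1]
 [  0  -1   3  -4  -1   2 117 186 212  -2  -5   2   3  -1  -1   2]
 [ -3   1  -1  -3   1   9  -2 136 214 211   4   2  -1   0   0   0]
 [  1  -3   3   2  -1  -1  -1   2 149 220 187  -1   2   1   6   1]
 [  2   0  -3   5   4   4   7   2  -2 146 187 182   5   0  -3   0]
 [  0   2  -5   1  -2   1   0   2  -4  21 151 190 188   1   0   2]
 [  2  -9   0  -1  -3   0  -1  -3   2  -2  42 178 184   0   0  -1]
 [  4  -2  -1  -3   0   2   1   3   0   4   1  68 178 181   0   0]
 [  2  -2  -2  -2  -2  -2   2   2  -1   2   2   1  -5 187 184   3]
 [ -2   2   2   3   1   2   4   6   1   1   1  -4   2   2 184 184]
 [ -1  -5  -1   2   0   4  -2  -2  -3  -2  -1   1   9   5  -1  -4]]
```

View pics/crop.png

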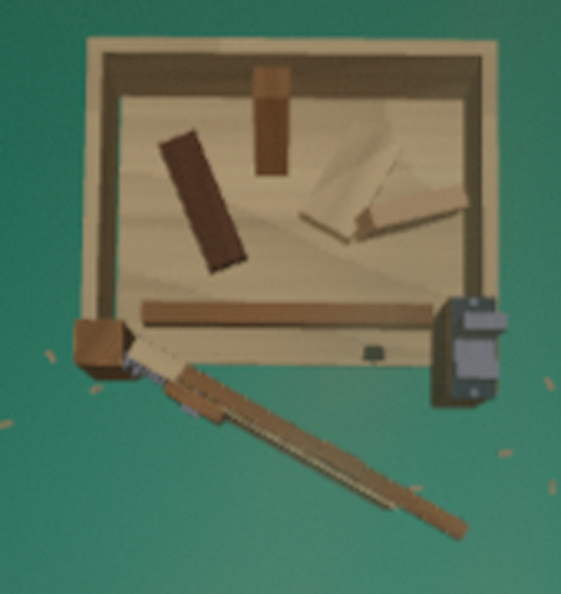

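The crop shows the bar from about (185,370) to (465,530) in crop pixels and the keeper at (475,350), with the low nose nearer the robot and the tall wall behind it. Next I'll fit the lines.

```bash
cat > fit.py <<'E'
from h import *
from scipy.spatial.transform import Rotation as Ro
W=np.load('topW.npy'); P=W.reshape(-1,3)*1000
def line(q):
    vx,vy,x,y=cv2.fitLine(q[:,:2].astype(np.float32),cv2.DIST_HUBER,0,.01,.01).ravel(); return np.array([vx,vy]),np.array([x,y])
rim=P[(abs(P[:,2]-150)<7)&(P[:,0]>620)&(P[:,0]<740)&(abs(P[:,1]+20)<150)]
d,p=line(rim); print('back rim',len(rim),d,p,np.degrees(np.arctan2(d[0],d[1])), rim[:,0].min(),rim[:,0].max())
g=W[180:250,285:390].reshape(-1,3)*1000
a=np.radians(28); 
bar=g[(g[:,2]>178)&(g[:,2]<222)&(g[:,0]<495)&(g[:,1]>-175)]
for i in range(4):
    d,p=line(bar); n=np.array([-d[1],d[0]]); bar=bar[abs((bar[:,:2]-p)@n)<9]
if d[1]>0:d=-d
s=(bar[:,:2]-p)@d
print('bar',len(bar),d,p,'ends',p+d*s.min(),p+d*s.max(),s.max()-s.min(),'angle',np.degrees(np.arctan2(-d[0],-d[1])))
t=bar[bar[:,2]>203]; st=(t[:,:2]-p)@d
print('tab',len(t),t.mean(0),st.min(),st.max(),'centre',p+d*(st.min()+st.max())/2,'end-tab',s.max()-(st.min()+st.max())/2)
S=bot.read_state(); R=Ro.from_rotvec(S['tcp_rot']).as_matrix(); print(np.round(R,3),S['tool_pos'])
E
python3 fit.py
```

```text
Traceback (most recent call last):
  File "fit.py", line 7, in <module>
    d,p=line(rim); print('back rim',len(rim),d,p,np.degrees(np.arctan2(d[0],d[1])), rim[:,0].min(),rim[:,0].max())
        ~~~~^^^^^
  File "fit.py", line 5, in line
    vx,vy,x,y=cv2.fitLine(q[:,:2].astype(np.float32),cv2.DIST_HUBER,0,.01,.01).ravel(); return np.array([vx,vy]),np.array([x,y])
              ~~~~~~~~~~~^^^^^^^^^^^^^^^^^^^^^^^^^^^^^^^^^^^^^^^^^^^^^^^^^^^^^
cv2.error: OpenCV(4.12.0) /io/opencv/modules/imgproc/src/linefit.cpp:50: error: (-215:Assertion failed) count > 0 in function 'fitLine2D_wods'
```

```bash
sed -i 's/(abs(P\[:,2\]-150)<7)&(P\[:,0\]>620)&(P\[:,0\]<740)/(P[:,2]>100)\&(P[:,2]<160)\&(P[:,0]>690)\&(P[:,0]<800)/' fit.py; python3 fit.py
```

```text
back rim 1243 [0.02069917 0.9997857 ] [747.14136  -20.409607] 1.1860598 702.3583567779496 760.3416793897057
bar 549 [-0.49412948 -0.86938834] [422.23248  -42.928307] ends [486.21718913  69.64857867] [ 361.22969994 -150.25869385] 252.9448140999394 angle 29.612362
tab 84 [415.21114696 -55.65553354 214.44793057] -3.1939953062571242 32.138621468039474 centre [415.08128639 -55.51036685] end-tab 108.98274387918211
[[ 0.904  0.427 -0.001]
 [ 0.427 -0.904  0.002]
 [ 0.    -0.002 -1.   ]] [ 0.28771952 -0.60986623  0.23006713]
```

{"api": "jog_arm", "payload": {
  "motion": [
    [1,17.6,-22.4,-3,0],
    [1,17.6,-22.4,-3,0],
    [1,17.6,-22.4,-3,0],
    [1,17.6,-22.4,-3,0],
    [1,17.6,-22.4,-3,0],
    [1,17.6,-22.4,-3,0],
    [1,17.6,-22.4,-3,0],
    [1,17.6,-22.4,-3,0],
    [1,17.6,-22.4,-3,0],
    [1,17.6,-22.4,-3,0]
  ],
  "force": 30
}}

```text
time: 0.93
tool_pos: [0.3514, -0.3312, 0.2609]
tcp_rot: [-3.065, -0.686, 0.001]
wrist_force: [0.5, -0.1, 0.5]
width: 0.997
grip_force: 0.0
```

{"api": "jog_arm", "payload": {
  "motion": [
    [1,17.6,-22.4,0,0],
    [1,17.6,-22.4,0,0],
    [1,17.6,-22.4,0,0],
    [1,17.6,-22.4,0,0],
    [1,17.6,-22.4,0,0],
    [1,17.6,-22.4,0,0],
    [1,17.6,-22.4,0,0],
    [1,17.6,-22.4,0,0],
    [1,17.6,-22.4,0,0],
    [1,17.6,-22.4,0,0]
  ]
}}

```text
time: 1.77
tool_pos: [0.4149, -0.0537, 0.261]
tcp_rot: [-3.066, -0.687, 0.0]
wrist_force: [0.6, 1.2, -0.5]
width: 0.997
grip_force: 0.0
```

{"api": "jog_arm", "payload": {
  "motion": [
    [1,0,0,0,-7],
    [1,0,0,0,-7],
    [1,0,0,0,-7],
    [1,0,0,0,-7],
    [1,0,0,0,-7],
    [1,0,0,0,0],
    [1,0,0,0,0]
  ]
}}

```text
time: 2.35
tool_pos: [0.4149, -0.055, 0.2609]
tcp_rot: [-2.719, -1.572, 0.001]
wrist_force: [-1.0, -0.8, 0.6]
width: 1.002
grip_force: 0.0
```

```bash
cat > rel.py <<'E'
import sys
from h import *
from scipy.spatial.transform import Rotation as Ro
S=bot.read_state(); R=Ro.from_rotvec(S['tcp_rot']).as_matrix(); p=S['tool_pos']*1000
print(S['time'],'tcp',p.round(1),'x ang',np.degrees(np.arctan2(R[1,0],R[0,0])).round(2),'tilt',R[:,2].round(4),'F',S['wrist_force'].round(2),'w',S['width'],S['q'].round(2))
if len(sys.argv)>3: print('tool shift',(R.T@(np.array([float(a) for a in sys.argv[1:4]])-p)).round(1))
E
python3 rel.py 415 -55.5 188
python3 - <<'E'
from h import *
im,d=cam('side'); cv2.imwrite('pics/side1.png',cv2.resize(im[60:300,230:500],None,fx=2.5,fy=2.5)[...,::-1])
E
```

```text
2.35 tcp [414.9 -55.  260.9] x ang 60.06 tilt [-7.e-04  1.e-04 -1.e+00] F [-0.99 -0.77  0.57] w 1.0021112948277549 [-0.19 -0.26  2.07  0.    1.33  0.33]
tool shift [-0.3  0.4 72.9]
```

View pics/side1.png

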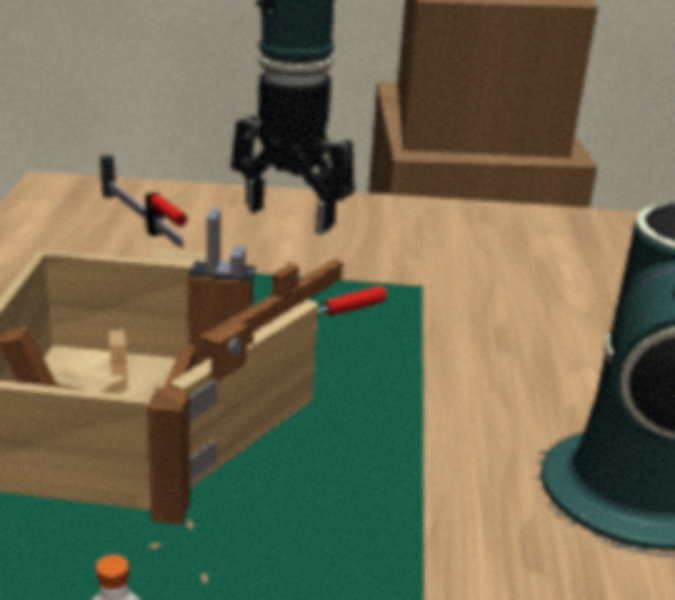

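The fingers at (255,200) and (325,220) straddle the tab at (287,275). I'll go down and pinch.

{"api": "jog_arm", "payload": {
  "motion": [
    [1,0,0,18,0],
    [1,0,0,18,0],
    [1,0,0,18,0],
    [1,0,0,18,0],
    [1,0,0,0,0],
    [1,0,0,0,0]
  ]
}}

```text
time: 2.9
tool_pos: [0.4142, -0.055, 0.1884]
tcp_rot: [-2.717, -1.574, 0.003]
wrist_force: [0.7, 0.5, 0.7]
width: 0.999
grip_force: 0.0
```

{"api": "jog_arm", "payload": {
  "motion": [
    [0.2,0,0,0,0],
    [-0.2,0,0,0,0],
    [-0.5,0,0,0,0],
    [-0.7,0,0,0,0],
    [-0.9,0,0,0,0],
    [-1,0,0,0,0],
    [-1,0,0,0,0],
    [-1,0,0,0,0],
    [-1,0,0,0,0],
    [-1,0,0,0,0]
  ],
  "force": 35
}}

```text
time: 3.73
tool_pos: [0.4159, -0.0554, 0.1899]
tcp_rot: [2.716, 1.576, 0.002]
wrist_force: [2.4, -1.9, 3.4]
width: 0.157
grip_force: 37.2
```

```bash
python3 rel.py 415 -55.5 188
```

```text
3.7333 tcp [415.9 -55.4 189.9] x ang 60.23 tilt [ 1.7e-03 -5.0e-04 -1.0e+00] F [ 2.35 -1.86  3.39] w 0.15668916810289657 [-0.19 -0.21  2.17 -0.    1.18  0.33]
tool shift [-0.5 -0.8  1.9]
```

{"api": "jog_arm", "payload": {
  "motion": [
    [-1,1.0,0,-3.8,0],
    [-1,1.2,0,-3.8,0],
    [-1,1.4,0,-3.8,0],
    [-1,1.6,0,-3.8,0],
    [-1,1.9,0,-3.8,0],
    [-1,2.1,0,-3.8,0],
    [-1,0,0,0,0],
    [-1,0,0,0,0]
  ]
}}

```text
time: 4.4
tool_pos: [0.4201, -0.0472, 0.2125]
tcp_rot: [2.716, 1.577, 0.0]
wrist_force: [2.2, -2.3, -2.3]
width: 0.158
grip_force: 37.7
```

```bash
python3 rel.py 415 -55.5 188; python3 - <<'E'
from h import *
im,d=cam('side'); cv2.imwrite('pics/side2.png',cv2.resize(im[100:280,270:450],None,fx=3,fy=3)[...,::-1])
E
```

```text
4.4 tcp [420.1 -47.2 212.5] x ang 60.28 tilt [ 7.e-04 -6.e-04 -1.e+00] F [ 2.24 -2.26 -2.3 ] w 0.15835784748041806 [-0.17 -0.22  2.13 -0.    1.23  0.35]
tool shift [-9.7 -0.3 24.5]
```

View pics/side2.png

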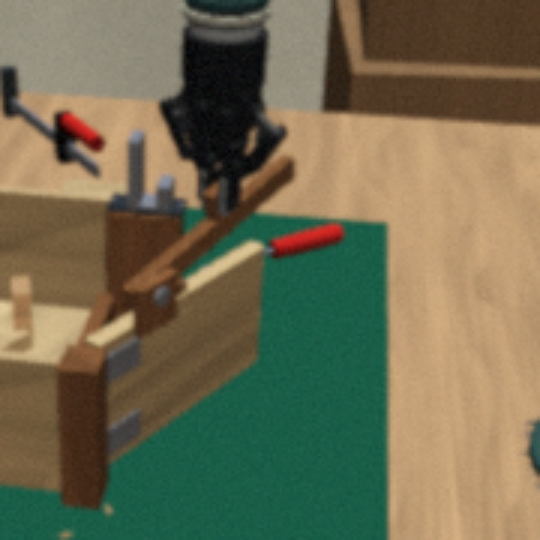

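The bar is raised: its tip is at (290,165) in the crop, well clear of the gate. Now the swing, in arcs.

{"api": "jog_arm", "payload": {
  "motion": [
    [-1,0.1,4.7,0,-1.5],
    [-1,0.2,7.9,0,-2.5],
    [-1,0.2,7.9,0,-2.5],
    [-1,0.2,7.9,0,-2.5],
    [-1,0.2,7.9,0,-2.5],
    [-1,0.1,4.7,0,-1.5],
    [-1,0,0,0,0]
  ]
}}

```text
time: 5.03
tool_pos: [0.4583, -0.0644, 0.2126]
tcp_rot: [2.518, 1.875, -0.001]
wrist_force: [-0.0, -5.3, -0.9]
width: 0.153
grip_force: 35.4
```

```bash
cat > ang.py <<'E'
from h import *
from scipy.spatial.transform import Rotation as Ro
S=bot.read_state(); R=Ro.from_rotvec(S['tcp_rot']).as_matrix(); p=S['tool_pos']*1000
v=p[:2]-[509,109.7]; a=np.degrees(np.arctan2(-v[0],-v[1])); n=R[:2,1]
print(round(S['time'],2),p.round(1),'r',np.hypot(*v).round(1),'world ang',a.round(2),'phi',(a-1.19).round(2),'x ang',np.degrees(np.arctan2(R[1,0],R[0,0])).round(2),'want',(90-a).round(2),'F tool',(R.T@S['wrist_force']).round(1),S['grip_force'])
E
python3 ang.py
```

```text
5.03 [458.3 -64.4 212.6] r 181.3 world ang 16.24 phi 15.05 x ang 73.34 want 73.76 F tool [-5.1  1.5  0.9] 35.42374312877655
```

{"api": "jog_arm", "payload": {
  "motion": [
    [-1,-0.2,4.7,0,-1.5],
    [-1,0.0,7.9,0,-2.5],
    [-1,0.0,7.9,0,-2.5],
    [-1,0.0,7.9,0,-2.5],
    [-1,0.0,4.7,0,-1.7],
    [-1,0,2.4,0,-0.8],
    [-1,0,0,0,0],
    [-1,0,0,0,0]
  ]
}}

```text
time: 5.7
tool_pos: [0.4926, -0.0716, 0.2125]
tcp_rot: [2.319, 2.116, -0.001]
wrist_force: [1.8, -5.4, -0.9]
width: 0.162
grip_force: 36.4
```

```bash
python3 ang.py;  python3 - <<'E'
from h import *
im,d=cam('side'); cv2.imwrite('pics/side3.png',cv2.resize(im[100:280,270:450],None,fx=3,fy=3)[...,::-1])
E
```

```text
5.7 [492.6 -71.6 212.5] r 182.1 world ang 5.16 phi 3.97 x ang 84.75 want 84.84 F tool [-5.2  2.3  0.9] 36.381611824035645
```

View pics/side3.png

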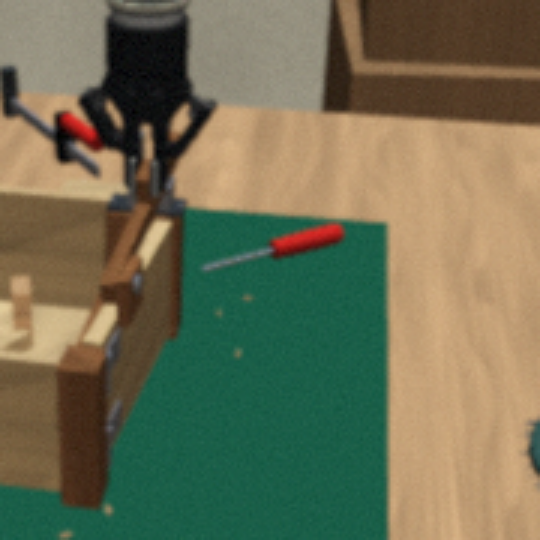

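The bar is now between the wall (145,185) and nose (165,190) posts, still raised. I'll creep in from here while watching the force.

{"api": "jog_arm", "payload": {
  "motion": [
    [-1,-0.3,2.0,0,-0.6],
    [-1,-0.3,2.0,0,-0.6],
    [-1,0,1.5,0,-0.5],
    [-1,0,1.5,0,-0.5],
    [-1,0,0,0,0],
    [-1,0,0,0,0]
  ]
}}

```text
time: 6.25
tool_pos: [0.4995, -0.0723, 0.2124]
tcp_rot: [2.278, 2.161, 0.0]
wrist_force: [2.4, -5.3, -0.5]
width: 0.156
grip_force: 36.4
```

```bash
python3 ang.py
```

```text
6.25 [499.5 -72.3 212.4] r 182.3 world ang 2.97 phi 1.78 x ang 86.98 want 87.03 F tool [-5.1  2.7  0.5] 36.394397020339966
```

{"api": "jog_arm", "payload": {
  "motion": [
    [-1,0,1,0,-0.3],
    [-1,0,0.5,0,-0.2],
    [-1,0,0,0,0],
    [-1,0,0,0,0]
  ]
}}

```text
time: 6.58
tool_pos: [0.501, -0.0724, 0.2124]
tcp_rot: [2.269, 2.171, 0.0]
wrist_force: [2.0, -4.7, -0.3]
width: 0.157
grip_force: 36.6
```

{"api": "jog_arm", "payload": {
  "motion": [
    [-1,0,0.5,0,-0.1],
    [-1,0,0.5,0,-0.2],
    [-1,0,0,0,0],
    [-1,0,0,0,0]
  ]
}}

```text
time: 6.92
tool_pos: [0.5017, -0.0725, 0.2124]
tcp_rot: [2.264, 2.177, -0.001]
wrist_force: [1.5, -5.3, -0.6]
width: 0.158
grip_force: 37.2
```

{"api": "jog_arm", "payload": {
  "motion": [
    [-1,0,0.5,0,-0.1],
    [-1,0,0.5,0,-0.2],
    [-1,0,0,0,0],
    [-1,0,0,0,0]
  ]
}}

```text
time: 7.25
tool_pos: [0.5026, -0.0726, 0.2124]
tcp_rot: [2.258, 2.183, -0.001]
wrist_force: [1.2, -5.2, -0.5]
width: 0.153
grip_force: 37.2
```

{"api": "jog_arm", "payload": {
  "motion": [
    [-1,0,0.5,0,-0.1],
    [-1,0,0.5,0,-0.2],
    [-1,0,0,0,0],
    [-1,0,0,0,0]
  ]
}}

```text
time: 7.58
tool_pos: [0.5035, -0.0726, 0.2124]
tcp_rot: [2.252, 2.189, -0.001]
wrist_force: [-0.2, -5.1, 0.2]
width: 0.156
grip_force: 37.3
```

{"api": "jog_arm", "payload": {
  "motion": [
    [-1,0,0.5,0,-0.1],
    [-1,0,0.2,0,-0.1],
    [-1,0,0,0,0],
    [-1,0,0,0,0]
  ]
}}

```text
time: 7.92
tool_pos: [0.5041, -0.0726, 0.2123]
tcp_rot: [2.249, 2.193, -0.001]
wrist_force: [-0.3, -5.4, -0.2]
width: 0.153
grip_force: 37.3
```

{"api": "jog_arm", "payload": {
  "motion": [
    [-1,0,0.5,0,-0.1],
    [-1,0,0,0,-0.1],
    [-1,0,0,0,0],
    [-1,0,0,0,0]
  ]
}}

```text
time: 8.25
tool_pos: [0.5046, -0.0727, 0.2123]
tcp_rot: [2.245, 2.197, -0.001]
wrist_force: [0.1, -5.5, 0.2]
width: 0.155
grip_force: 37.7
```

{"api": "jog_arm", "payload": {
  "motion": [
    [-1,0,0.5,0,-0.2],
    [-1,0,0,0,0],
    [-1,0,0,0,0]
  ]
}}

```text
time: 8.5
tool_pos: [0.5052, -0.0727, 0.2124]
tcp_rot: [2.241, 2.201, -0.001]
wrist_force: [0.5, -5.6, 0.8]
width: 0.158
grip_force: 37.9
```

{"api": "jog_arm", "payload": {
  "motion": [
    [-1,0,0.5,0,-0.2],
    [-1,0,0,0,0],
    [-1,0,0,0,0]
  ]
}}

```text
time: 8.75
tool_pos: [0.5056, -0.0727, 0.2124]
tcp_rot: [2.237, 2.205, -0.001]
wrist_force: [1.2, -6.4, -0.3]
width: 0.156
grip_force: 38.1
```

{"api": "jog_arm", "payload": {
  "motion": [
    [-1,0,0.5,0,-0.2],
    [-1,0,0,0,0],
    [-1,0,0,0,0]
  ]
}}

```text
time: 9.0
tool_pos: [0.5061, -0.0727, 0.2124]
tcp_rot: [2.233, 2.209, -0.001]
wrist_force: [0.8, -5.1, 0.4]
width: 0.158
grip_force: 38.4
```

{"api": "jog_arm", "payload": {
  "motion": [
    [-1,0,0.5,0,-0.2],
    [-1,0,0,0,0],
    [-1,0,0,0,0]
  ]
}}

```text
time: 9.25
tool_pos: [0.5066, -0.0727, 0.2124]
tcp_rot: [2.23, 2.212, -0.001]
wrist_force: [0.7, -5.4, 0.7]
width: 0.155
grip_force: 38.7
```

{"api": "jog_arm", "payload": {
  "motion": [
    [-1,0,0.5,0,-0.2],
    [-1,0,0,0,0],
    [-1,0,0,0,0]
  ]
}}

```text
time: 9.5
tool_pos: [0.5071, -0.0728, 0.2124]
tcp_rot: [2.226, 2.216, -0.001]
wrist_force: [0.2, -5.7, 0.1]
width: 0.157
grip_force: 39.0
```

```bash
python3 ang.py; python3 - <<'E'
from h import *
im,d=cam('top'); np.save('topW2.npy',pts('top',d)); W=np.load('topW2.npy')
cv2.imwrite('pics/top2.png',cv2.resize(im[160:215,330:410],None,fx=8,fy=8,interpolation=cv2.INTER_CUBIC)[...,::-1])
k=W[160:215,360:405].reshape(-1,3)*1000
w=k[k[:,2]>222]; print('wall/bar top',w.mean(0), len(w))
E
```

```text
9.5 [507.1 -72.8 212.4] r 182.5 world ang 0.59 phi -0.6 x ang 89.75 want 89.41 F tool [-5.7  0.2 -0.1] 39.04777228832245
wall/bar top [ 467.99614137 -104.40110588  576.97863114] 1286
```

View pics/top2.png

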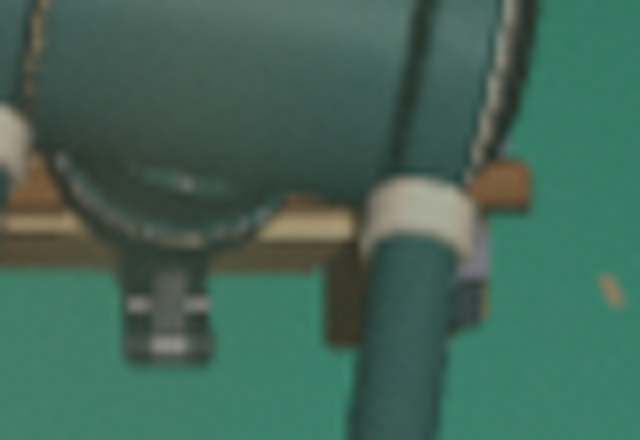

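The arm hides most of the keeper. The bar tip shows at crop (505,185), which is pixel (393,183), and the wall is just above it in the image.

```bash
python3 - <<'E'
import numpy as np
np.set_printoptions(linewidth=180,suppress=True)
W=np.load('topW2.npy')*1000
for v in range(174,194): print(v,[tuple(W[v,u].round(0).astype(int)) for u in (389,391,393,395)])
W=np.load('topW.npy')*1000
k=W[160:215,370:400].reshape(-1,3); w=k[k[:,2]>222]; print(len(w),w.min(0),w.max(0))
E
```

```text
174 [(np.int64(476), np.int64(-121), np.int64(595)), (np.int64(477), np.int64(-126), np.int64(586)), (np.int64(478), np.int64(-130), np.int64(579)), (np.int64(555), np.int64(-218), np.int64(0))]
175 [(np.int64(474), np.int64(-121), np.int64(597)), (np.int64(475), np.int64(-126), np.int64(585)), (np.int64(476), np.int64(-130), np.int64(577)), (np.int64(552), np.int64(-218), np.int64(3))]
176 [(np.int64(472), np.int64(-121), np.int64(595)), (np.int64(474), np.int64(-126), np.int64(583)), (np.int64(475), np.int64(-131), np.int64(571)), (np.int64(549), np.int64(-218), np.int64(2))]
177 [(np.int64(471), np.int64(-121), np.int64(592)), (np.int64(472), np.int64(-126), np.int64(581)), (np.int64(517), np.int64(-180), np.int64(230)), (np.int64(546), np.int64(-218), np.int64(2))]
178 [(np.int64(469), np.int64(-122), np.int64(590)), (np.int64(471), np.int64(-127), np.int64(577)), (np.int64(515), np.int64(-180), np.int64(227)), (np.int64(544), np.int64(-218), np.int64(-2))]
179 [(np.int64(468), np.int64(-122), np.int64(585)), (np.int64(470), np.int64(-128), np.int64(571)), (np.int64(512), np.int6
[... 2182 characters left out ...]
 np.int64(-217), np.int64(-1))]
191 [(np.int64(488), np.int64(-175), np.int64(181)), (np.int64(505), np.int64(-205), np.int64(1)), (np.int64(505), np.int64(-211), np.int64(1)), (np.int64(505), np.int64(-217), np.int64(0))]
192 [(np.int64(485), np.int64(-175), np.int64(182)), (np.int64(503), np.int64(-205), np.int64(-2)), (np.int64(503), np.int64(-211), np.int64(-1)), (np.int64(503), np.int64(-217), np.int64(-2))]
193 [(np.int64(482), np.int64(-175), np.int64(184)), (np.int64(500), np.int64(-206), np.int64(-3)), (np.int64(499), np.int64(-211), np.int64(3)), (np.int64(500), np.int64(-217), np.int64(-1))]
71 [ 510.18562585 -180.42789047  223.45595911] [ 523.18690709 -147.37934998  234.58333103]
```

The bar's face is at about x=509 and the wall starts at about 510.5, so contact is 1–2 mm away.

{"api": "jog_arm", "payload": {
  "motion": [
    [-1,0,0.5,0,-0.1],
    [-1,0,0,0,0],
    [-1,0,0,0,0]
  ]
}}

```text
time: 9.8
tool_pos: [0.5075, -0.0727, 0.2124]
tcp_rot: [2.224, 2.218, -0.002]
wrist_force: [-0.5, -5.9, 1.4]
width: 0.159
grip_force: 38.9
```

{"api": "jog_arm", "payload": {
  "motion": [
    [-1,0,0.5,0,-0.1],
    [-1,0,0,0,0],
    [-1,0,0,0,0]
  ]
}}

```text
time: 10.05
tool_pos: [0.5075, -0.0728, 0.2123]
tcp_rot: [-2.222, -2.22, 0.003]
wrist_force: [-2.2, -6.1, 1.1]
width: 0.154
grip_force: 39.9
```

{"api": "jog_arm", "payload": {
  "motion": [
    [-1,0,0.5,0,0],
    [-1,0,0,0,0],
    [-1,0,0,0,0]
  ]
}}

```text
time: 10.3
tool_pos: [0.5075, -0.0728, 0.2123]
tcp_rot: [-2.222, -2.22, 0.004]
wrist_force: [-3.4, -6.4, 1.9]
width: 0.158
grip_force: 40.1
```

{"api": "jog_arm", "payload": {
  "motion": [
    [-1,0,0.6,0,0],
    [-1,0,0,0,0],
    [-1,0,0,0,0]
  ]
}}

```text
time: 10.55
tool_pos: [0.5075, -0.0728, 0.2123]
tcp_rot: [-2.221, -2.219, 0.005]
wrist_force: [-5.5, -5.9, 2.7]
width: 0.158
grip_force: 40.4
```

Contact is clear: position is stuck at 507.5 and the force is about 6 N. I'll ease back until the tab is about 1.3 mm off.

{"api": "jog_arm", "payload": {
  "motion": [
    [-1,0,-1.5,0,0],
    [-1,0,-1.2,0,0],
    [-1,0,0,0,0],
    [-1,0,0,0,0]
  ]
}}

```text
time: 10.88
tool_pos: [0.5066, -0.0727, 0.2124]
tcp_rot: [2.222, 2.22, -0.001]
wrist_force: [0.8, -6.3, 0.4]
width: 0.159
grip_force: 41.5
```

```bash
python3 ang.py
```

```text
10.88 [506.6 -72.7 212.4] r 182.4 world ang 0.74 phi -0.45 x ang 89.93 want 89.26 F tool [-6.3  0.8 -0.4] 41.51929020881653
```

{"api": "jog_arm", "payload": {
  "motion": [
    [-1,0,-0.4,0,0],
    [-1,-2.1,0,3.8,0],
    [-1,0,0,0,0],
    [-1,-1.9,0,3.8,0],
    [-1,0,0,0,0]
  ]
}}

```text
time: 11.3
tool_pos: [0.5064, -0.0763, 0.2047]
tcp_rot: [2.223, 2.22, 0.001]
wrist_force: [-0.0, -4.1, 3.9]
width: 0.156
grip_force: 42.4
```

{"api": "jog_arm", "payload": {
  "motion": [
    [-1,-1.6,0,3.8,0],
    [-1,0,0,0,0],
    [-1,0,0,0,0]
  ]
}}

```text
time: 11.55
tool_pos: [0.5062, -0.0778, 0.2007]
tcp_rot: [-2.223, -2.22, -0.0]
wrist_force: [2.0, -2.7, 3.7]
width: 0.159
grip_force: 42.8
```

{"api": "jog_arm", "payload": {
  "motion": [
    [-1,-1.4,0,3.8,0],
    [-1,0,0,0,0],
    [-1,0,0,0,0]
  ]
}}

```text
time: 11.8
tool_pos: [0.506, -0.0793, 0.1966]
tcp_rot: [-2.222, -2.22, 0.001]
wrist_force: [0.7, -5.1, 3.5]
width: 0.158
grip_force: 43.3
```

The bar is below the nose top, so it is in the slot. I'll lower it fully.

{"api": "jog_arm", "payload": {
  "motion": [
    [-1,-1.2,0,3.4,0],
    [-1,0,0,0,0],
    [-1,-1.0,0,3.0,0],
    [-1,0,0,0,0],
    [-1,0,0,0,0]
  ]
}}

```text
time: 12.22
tool_pos: [0.5062, -0.0813, 0.1903]
tcp_rot: [-2.222, -2.22, -0.0]
wrist_force: [2.4, -3.9, 3.6]
width: 0.155
grip_force: 42.9
```

```bash
python3 ang.py
```

```text
12.22 [506.2 -81.3 190.3] r 191.0 world ang 0.85 phi -0.34 x ang 89.95 want 89.15 F tool [-3.9  2.4 -3.6] 42.9230135679245
```

Height is back to the level value (189.9). I'll press down a touch, then release slowly and rise.

{"api": "jog_arm", "payload": {
  "motion": [
    [-1,0,0,0.6,0],
    [-1,0,0,0,0],
    [-0.5,0,0,0,0],
    [-0.2,0,0,0,0],
    [0.2,0,0,0,0],
    [0.5,0,0,0,0],
    [0.5,0,0,0,0],
    [0.5,0,0,0,0]
  ]
}}

```text
time: 12.88
tool_pos: [0.5058, -0.0811, 0.1894]
tcp_rot: [-2.221, -2.22, 0.001]
wrist_force: [0.6, -0.1, -0.5]
width: 0.751
grip_force: 0.0
```

{"api": "jog_arm", "payload": {
  "motion": [
    [0.5,0,0,-8,0],
    [0.5,0,0,-15,0],
    [0.5,0,0,-25,0],
    [0.5,0,0,-25,0],
    [0.5,0,0,-25,0],
    [0.5,0,0,-25,0],
    [0.5,0,0,0,0]
  ]
}}

```text
time: 13.47
tool_pos: [0.509, -0.0819, 0.3201]
tcp_rot: [2.216, 2.214, 0.009]
wrist_force: [0.5, 0.4, -0.1]
width: 0.751
grip_force: 0.0
```

{"api": "jog_arm", "payload": {
  "motion": [
    [0.5,-25,-12,0,0],
    [0.5,-25,-12,0,0],
    [0.5,-25,-12,0,0],
    [0.5,-25,-12,0,0],
    [0.5,-25,-12,0,0],
    [0.5,-25,-12,0,0],
    [0.5,-25,-12,0,0],
    [0.5,-25,-5,0,0],
    [0.5,-25,0,0,0],
    [0.5,0,0,0,0]
  ]
}}

```text
time: 14.3
tool_pos: [0.4162, -0.31, 0.3129]
tcp_rot: [2.225, 2.216, -0.003]
wrist_force: [-0.2, -0.1, 0.1]
width: 0.75
grip_force: 0.0
```

```bash
python3 - <<'E'
from h import *
im,d=cam('top'); W=pts('top',d); np.save('topW.npy',W)
a=cv2.resize(im[80:260,240:410],(400,424)); 
im2,d2=cam('side'); b=cv2.resize(im2[120:280,270:420],(397,424))
cv2.imwrite('pics/end.png',np.hstack([a,b])[...,::-1])
E
python3 fit.py
```

```text
back rim 1234 [0.02043005 0.99979126] [747.0747   -21.294212] 1.1706371 702.1028378339497 761.832576138654
bar 148 [-0.01769291 -0.9998435 ] [489.74014  -37.946377] ends [491.53528475  63.49882879] [ 487.35504751 -172.73041885] 236.26622845626315 angle 1.0137819fit.py:17: RuntimeWarning: Mean of empty slice.
  print('tab',len(t),t.mean(0),st.min(),st.max(),'centre',p+d*(st.min()+st.max())/2,'end-tab',s.max()-(st.min()+st.max())/2)
  ret = um.true_divide(
Traceback (most recent call last):
  File "fit.py", line 17, in <module>
    print('tab',len(t),t.mean(0),st.min(),st.max(),'centre',p+d*(st.min()+st.max())/2,'end-tab',s.max()-(st.min()+st.max())/2)
                                 ~~~~~~^^
ValueError: zero-size array to reduction operation minimum which has no identity
```

View pics/end.png

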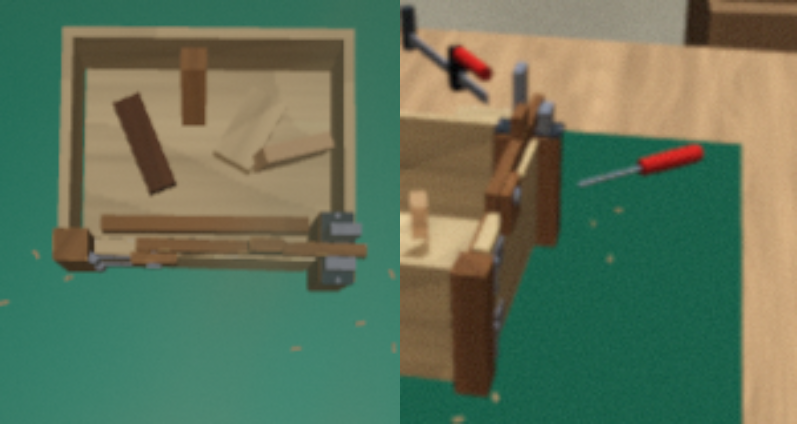

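The bar lies in the slot between the wall (345,228) and the nose (340,265), and the gate is shut. I'll check the bar's height, then hand in.

```bash
python3 - <<'E'
from h import *
W=np.load('topW.npy')*1000; P=W[150:215,300:400].reshape(-1,3)
for y in (-175,-184,-130,-85):
    q=P[(abs(P[:,1]-y)<6)&(abs(P[:,0]-502)<6)&(P[:,2]>160)]; print(y,len(q),np.median(q,0).round(1))
if abs(np.median(P[(abs(P[:,1]+184)<6)&(abs(P[:,0]-502)<6)&(P[:,2]>160)][:,2])-186)<6: print(bot.finish_job())
E
```

```text
-175 19 [ 500.3 -174.7  185.9]
-184 14 [ 501.  -184.1  186.2]
-130 21 [ 502.6 -129.6  185.1]
-85 33 [500.3 -84.5 214.5]
the job is handed in; nothing more can be done
None
```

The gate is shut and latched, and I handed the job in at about 14.4 s of the 58 s limit. With the gripper clear, the bar sat level in the keeper's slot (top at 186 mm). I felt for the keeper's wall with a touch of about 6 N, and I steered clear of the glue, screwdriver and offcut.

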